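# Lock the mask clamp on the trimming stand

### The job

Two wooden trimming stands on the bench each hold a mask blank under a clamp with a winged metal knob on top. On the stand with the upright plywood side panel, turn the winged knob clockwise (seen from above) all the way to its stop, so that its wings lie parallel to the panel and the mask is locked for trimming, then let go. Do not push hard against the panel, and leave the other stand's knob as it is.

Things in the scene. Friction and masses are not known exactly. Their poses are not given: they have to be found in the camera images.
- panel_knob (a joint): Angle of the winged knob to turn: 0 loose, 1.4 rad locked at a hard stop; grows clockwise seen from above, axis vertical; starts at 0 to 0.3. Friction (0.12 N m) holds it where it is left. Its stand is fixed: wooden base 260 x 130 x 20 mm; the mask on it (top 75 mm above the table) begins 80 mm from the knob's axis.
- panel_knob_grip (a point): Centre of that knob's wings, on its axis, 84 mm above the table: grip here. Plain aluminium double wing, flat and upright, 68 mm long (34 each side), 12 thick, 28 tall (14 above and below this point). x along the wings, y across them, z up. Below the wings a bare 10 mm shaft runs 20 mm down to a wooden post (44 x 50 mm) whose top is 34 mm below this point.
- side_panel: Upright plywood panel on the knob's stand: 150 mm long, 12 thick, top 105 mm above the table (21 above the grip point). Origin: centre of its underside, 20 mm above the table. x along its length towards the mask, y its normal, towards the knob. Its face is 42 mm from the knob's axis, so wing tips pass it 8 mm clear. Locked, the wings lie along its x.
- open_knob_tip (a point): Tip of one wing of the other, alike knob, 34 mm from its axis and 84 mm above the table, on the other stand, which has no side panel. x points outward along the wing, z up. To be left as it is.

How it is judged (in metres and radians):
At the end, for the whole second after the job is handed in: The winged knob beside the side panel is at its clockwise stop, within 10 degrees (joint above 1.225 of 1.4 rad), and at rest; the other knob's wing tip is within 10 mm of where it was (value of joint panel_knob above 1.225 rad and velocity of joint panel_knob between -0.05 and 0.05 rad/s and distance of open_knob_tip from where it was at the start of the episode below 0.01 m); the robot touches nothing.
It fails at once if the robot pushes on the side panel with more than 15 N (contact force between any of the arm, the fingers and side_panel above 15 N).
It fails at once if the other stand's knob is turned (wing tip moved more than 10 mm) (distance of open_knob_tip from where it was at the start of the episode above 0.01 m).
It also fails if it takes over 32 s, if anything falls off the work surface, if the arm or the gripper's body presses on something with over 40 N, if the wrist force passes 120 N, or if a joint passes its speed limit or range.

### The arm

A 6-joint arm with a two-finger parallel gripper is mounted at the origin on the work surface. World frame = base frame: x ahead of the robot, y to its left, z up, the work surface at z = 0. Lengths are in mm, angles in rad, forces in N, time in s.
With the tool pointing down it reaches from about 350 to 875 mm from the base axis. Payload 4.2 kg.
Tool frame: the origin (TCP) lies at the very end of the fingers, on their centre line; the grasp point (between the pads) lies 19 mm behind it; z points along the fingers, y is the line along which they close (so a half turn about z gives the same grasp; the last joint's range is limited). The gripper opens to 85 mm and grips with 20 to 120 N. Pads are 22 mm wide; open, the fingers measure 114 mm over their backs; the gripper's body (76 mm by 85 mm) begins 54 mm behind the grasp point. The pads swing forward as they close: fully open they stand 13 mm farther back than shut.
Start: joints at [1.599, 0.385, 0.008, 0, -1.194, -0.259], TCP at [142.941, 608.414, 231.312] pointing down, gripper open.
Joint ranges: [-3.14, 3.14], [-1.21, 2.06], [-1.07, 1.41], [-3.16, 2.05], [-2.99, -0.16], [-3.1, 3.1]. Speed limits (rad/s): [2.79, 2.79, 3.14, 3.14, 3.14, 3.14].

### API

Orientations are given as a unit quaternion [x, y, z, w].
In Python, from bench import arm gives the robot as it stands. The module is installed in compiled form; this text tells all that it offers.
- The arm moves only by the tool drive_tool, never from a script. Its argument "targets" is a list of rows, each a list of 5 numbers: the closure, from -1 (fully open) to 1 (shut), then the shift along the tool's x, y, z in mm, then the turn about the tool's z in degrees. In form: [[grip, tx, ty, tz, roll], ...]. A call has 1 to 12 rows; each row is the pose to reach, as a shift and turn from the pose commanded when the call began, along the tool's axes at that moment; what a row does not reach only later rows make up. A row lasts 1/10 s, in which the tool goes at most 50 mm and 8.59 degrees, less where a joint would pass 70% of its speed; a pose out of reach is approached as far as the arm can. A call with a gripper value outside its range is refused whole. The fingers move at their own pace and stop on an object; the grip force is fixed at half the most. Time passes only in rows, so rows that repeat a pose let the fingers close. It gives the time, the measured TCP pose, the force, the opening and the grip force at its end, in the units of the state.
- arm.read_state(): the state, without advancing time (a new reading comes with each control period).
- arm.get_image(name): name is "side" or "top" or "wrist"; returns the picture (480x640x3 uint8, blue, green, red); there is no depth.
- arm.camera_params(name): a dict with "fov_y" (degrees; the focal length in pixels is half the picture's height over the tangent of half this angle, whatever the lens; pixels are square), "cx", "cy" (the principal point, pixels), "rvec" (rotation vector, rad) and "tvec" (3), from world to camera coordinates, as OpenCV has them; the wrist camera has in their place "tool_from_camera" (4x4, takes a point from camera to tool coordinates, whose origin is the TCP and whose axes are the flange's). Camera axes: x right, y down, z forward; pixel columns grow to the right and rows downward; lengths in mm; the calibration is good to about 2 mm. A picture is of the moment at which its call begins: read the wrist's pose just before it. camera_params takes no time and is no camera call.
- arm.job_done(): hands the job in; it is judged then, once.
The state is a dict: "clock": time; "joints": joint angles; "joint_vel": joint speeds; "joint_efforts": joint torques, N m; "position": TCP position; "ee_rot": TCP orientation; "contact_force": force on the tool from outside, world axes, zero at the start; "wrist_torque": the same for the moment, N m; "gripper_width": finger opening in mm; "grasp_force": force on a finger pad.
Only numpy, scipy, OpenCV 4.12 (cv2) and the standard library are available. Lean on these libraries where they do the work, as an engineer would, in place of code of your own. Each camera call takes 0.05 s, during which the arm holds its last target. There are 200 camera calls.

## Working session

There is one attempt and no reset: what is moved stays moved. The work goes in short steps, Python scripts to look and compute and a tool call to move; the robot and the scene stay as the last step left them, time stands still between calls to the robot, and variables do not carry over. Pictures are saved under pics/ and viewed, at most 10 in all, crops included, and the job is handed in when it is done.

Besides the shell and the picture viewer there is one more tool, called after "Call:" as name(argument=value, ...) on one line, values as JSON. drive_tool: Moves the arm, as the interface text tells. Its arguments: {"type":"object","properties":{"targets":{"type":"array","items":{"type":"array","items":{"type":"number"}}}},"required":["targets"]}

```bash
mkdir -p pics; python3 - <<'E'
from bench import arm
import cv2
s=arm.read_state();print(s)
for n in("top","wrist","side"):
    cv2.imwrite(f"pics/{n}0.png",arm.get_image(n));print(n,arm.camera_params(n))
E
```

```text
{'clock': 0.0, 'joints': array([ 1.59861367e+00,  3.85553593e-01,  6.60932387e-03, -4.76677914e-04,
       -1.19400076e+00, -2.58622447e-01]), 'joint_vel': array([-0.00257028,  0.00195897,  0.00015975,  0.00015635, -0.00167159,
        0.00220938]), 'joint_efforts': array([ 1.03839304e-04, -3.92295456e+01,  1.88403153e+01,  4.18622822e+00,
       -4.56881564e-03, -4.75783082e-06]), 'position': array([142.81645689, 607.85844815, 230.22022954]), 'ee_rot': array([ 9.93337786e-01, -1.15233851e-01, -6.59139252e-05,  1.09496845e-03]), 'contact_force': array([ 0.01931359, -0.5453748 , -0.43065262]), 'wrist_torque': array([ 0.0012178 , -0.04965478, -0.0404368 ]), 'grasp_force': 0.0, 'gripper_width': 85.18084854750003}
top {'fov_y': 50.09304309121797, 'cx': 317.05837367112434, 'cy': 241.94465538495226, 'rvec': array([ 2.18301099, -2.11946751,  0.1645227 ]), 'tvec': array([-42.30356485, 541.28644368, 810.56492956])}
wrist {'fov_y': 68.71277380919013, 'cx': 314.8213174541152, 'cy': 235.76713999256086, 'tool_from_camera': array([[ 6.84099533e-04, -9.51922782e-01, -3.06337312e-01,
         7.91163815e+01],
       [ 9.99999762e-01,  6.79030621e-04,  1.23114784e-04,
        -1.06348645e+00],
       [ 9.08166471e-05, -3.06337323e-01,  9.51923020e-01,
        -1.42894165e+02],
       [ 0.00000000e+00,  0.00000000e+00,  0.00000000e+00,
         1.00000000e+00]])}
side {'fov_y': 54.370115493003574, 'cx': 318.7722310832678, 'cy': 247.47200219850916, 'rvec': array([ 0.95393689, -2.51247831,  1.01460683]), 'tvec': array([375.82420714, 295.39440705, 660.20706725])}
```

View pics/top0.png

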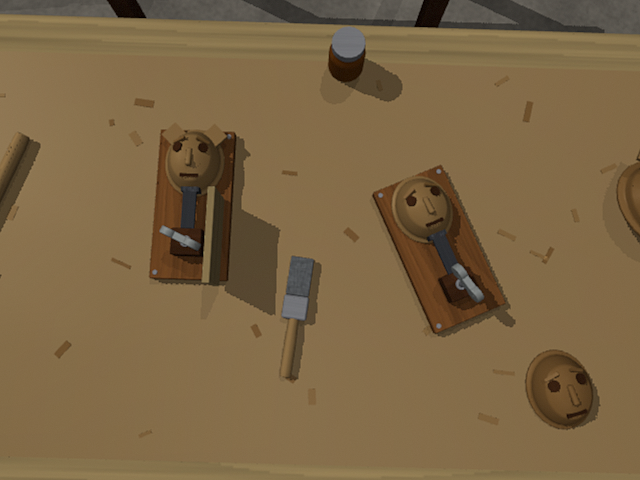

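View pics/wrist0.png

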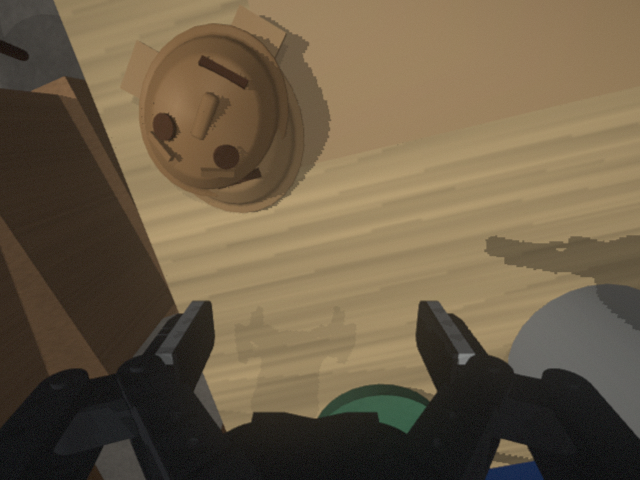

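The top view shows the panel stand on the left: wings run from about (162,231) to (200,246), and the panel's top is a strip near (212,190)–(208,281). The other knob is near (467,283). The wrist view shows neither stand.

```bash
cat >h.py <<'E'
import numpy as np,cv2
from bench import arm
from scipy.spatial.transform import Rotation as R
def K(p):
    f=240/np.tan(np.radians(p['fov_y']/2)); return np.array([[f,0,p['cx']],[0,f,p['cy']],[0,0,1]])
def cam(n,s=None):
    p=arm.camera_params(n)
    if n=='wrist':
        T=np.eye(4);T[:3,:3]=R.from_quat(s['ee_rot']).as_matrix();T[:3,3]=s['position'];T=T@p['tool_from_camera'];return K(p),T[:3,:3],T[:3,3]
    r=cv2.Rodrigues(p['rvec'])[0];return K(p),r.T,-r.T@p['tvec']
def ray(c,uv,z):
    k,r,o=c;d=r@np.linalg.inv(k)@[*uv,1];return o+d*(z-o[2])/d[2]
def proj(c,X):
    k,r,o=c;q=k@(r.T@(np.array(X)-o));return q[:2]/q[2]
E
python3 - <<'E'
from h import *
c=cam('top');print(c[2])
for n,uv,z in[("w1",(162,231),98),("w2",(200,246),98),("knobc",(181,238),98),("pan far",(212,188),105),("pan near",(208,281),105),("base bl",(152,279),20),("base br",(228,279),20),("base tl",(162,131),20),("other",(467,283),98)]: print(n,ray(c,uv,z).round(1))
im=cv2.imread('pics/top0.png')[120:295,140:250];cv2.imwrite('pics/topc.png',cv2.resize(im,None,fx=3.4,fy=3.4,interpolation=2))
E
```

```text
[420.9539144  -20.06369822 879.88144696]
w1 [543.5 212.9  98. ]
w2 [522.1 153.3  98. ]
knobc [533.6 183.1  98. ]
pan far [612.  138.8 105. ]
pan near [468.5 136.5 105. ]
base bl [474.3 247.   20. ]
base br [478.  120.5  20. ]
base tl [731.8 248.8  20. ]
other [ 477.5 -256.4   98. ]
```

View pics/topc.png

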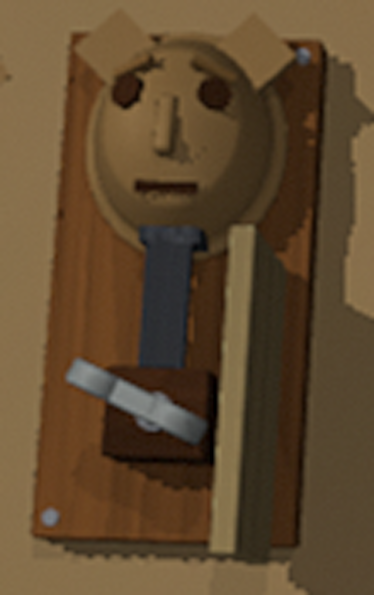

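View pics/side0.png

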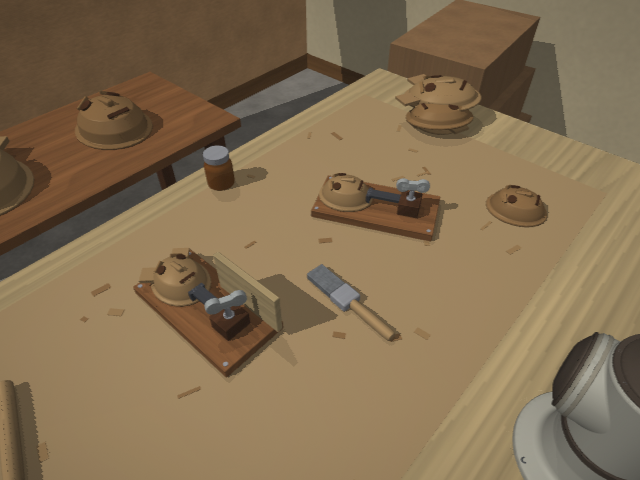

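The side view shows the way to the panel stand's knob, at about (226,303), is clear. Next I go above it, with the wings lined up along tool x.

Call:
drive_tool(targets=[[-1,477,324,0,-83],[-1,477,324,0,-83],[-1,477,324,0,-83],[-1,477,324,0,-83],[-1,477,324,0,-83],[-1,477,324,0,-83],[-1,477,324,0,-83],[-1,477,324,0,-83],[-1,477,324,0,-83],[-1,477,324,0,-83],[-1,477,324,0,-83],[-1,477,324,0,-83]])

```text
clock: 1.35
position: [529.0, 187.9, 231.2]
ee_rot: [0.82, 0.572, -0.0, -0.0]
contact_force: [0.7, 0.8, 1.0]
gripper_width: 85.6
grasp_force: 0.0
```

Call:
drive_tool(targets=[[-1,0,0,0,0],[-1,0,0,0,0],[-1,0,0,0,0]])

```text
clock: 1.65
position: [527.6, 189.8, 231.1]
ee_rot: [0.82, 0.572, -0.0, -0.0]
contact_force: [-0.8, -0.4, 0.1]
gripper_width: 85.6
grasp_force: 0.0
```

```bash
python3 - <<'E'
from h import *
s=arm.read_state();im=arm.get_image('wrist');cv2.imwrite('pics/w1.png',im);np.save('s1.npy',s,allow_pickle=True)
print(s['clock'],s['position'],R.from_quat(s['ee_rot']).as_matrix().round(3),s['joints'].round(2))
E
```

```text
1.65 [527.62789362 189.79591155 231.06088341] [[ 0.345  0.938 -0.001]
 [ 0.938 -0.345 -0.   ]
 [-0.    -0.001 -1.   ]] [ 0.63  0.28 -0.15 -0.   -1.14  2.15]
```

View pics/w1.png

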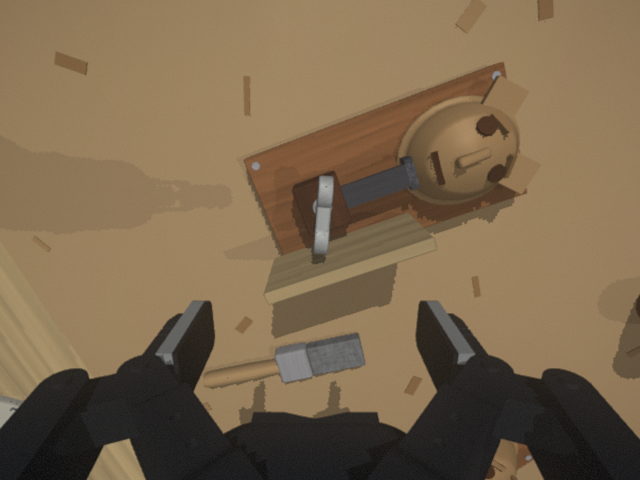

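The wrist view shows the wings from about (326,177) to (320,255), with the panel's top strip from (267,298) to (436,243).

```bash
python3 - <<'E'
from h import *
s=np.load('s1.npy',allow_pickle=True).item();im=cv2.imread('pics/w1.png');c=cam('wrist',s)
hsv=cv2.cvtColor(im,cv2.COLOR_BGR2HSV);m=((hsv[...,1]<60)&(hsv[...,2]>95)).astype(np.uint8);m[:160]=0;m[270:]=0;m[:,:295]=0;m[:,345:]=0
n,l,st,ce=cv2.connectedComponentsWithStats(m);i=1+st[1:,4].argmax();print(st[i],ce[i])
p=np.argwhere(l==i)[:,::-1];W=np.array([ray(c,q,98)[:2] for q in p]).astype(np.float32)
print(cv2.minAreaRect(W))
for uv in[(326,177),(320,255),(267,298),(436,243)]:print(uv,ray(c,uv,105 if uv[1]==298 or uv[1]==243 else 98).round(1))
cv2.imwrite('pics/w1c.png',cv2.resize(im[150:320,230:450],None,fx=3.5,fy=3.5,interpolation=2))
E
```

```text
[ 314  176   20   78 1105] [323.48597285 213.62262443]
((537.4096069335938, 194.8037872314453), (64.42530059814453, 12.058996200561523), 65.41375732421875)
(326, 177) [549.8 223.4  98. ]
(320, 255) [523.1 163.5  98. ]
(267, 298) [468.1 144.8 105. ]
(436, 243) [615.7 143.5 105. ]
```

View pics/w1c.png

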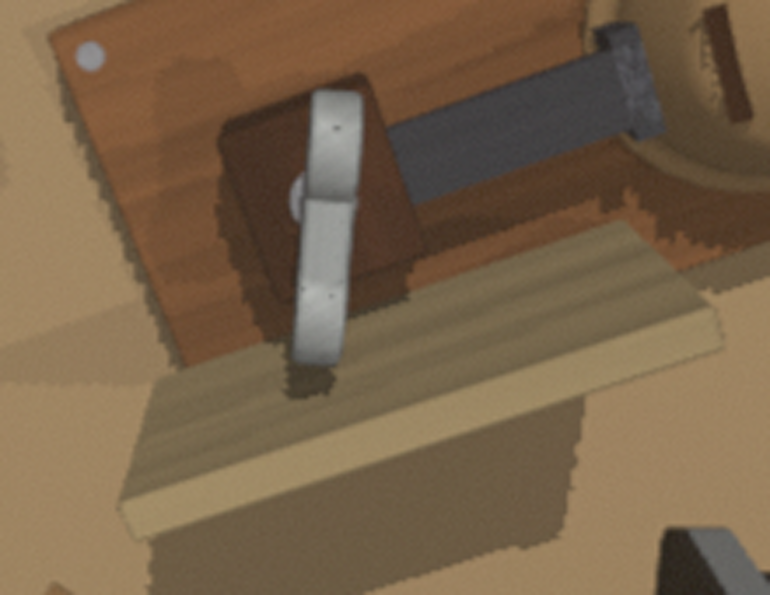

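```bash
python3 - <<'E'
from h import *
s=np.load('s1.npy',allow_pickle=True).item()
a=cam('top');b=cam('wrist',s)
def tri(u,v):
    A=[];B=[]
    M=np.zeros((3,3));y=np.zeros(3)
    for c,q in((a,u),(b,v)):
        k,r,o=c;d=r@np.linalg.inv(k)@[*q,1];d/=np.linalg.norm(d);P=np.eye(3)-np.outer(d,d);M+=P;y+=P@o;A.append((P,o))
    x=np.linalg.solve(M,y);return x.round(1),[round(np.linalg.norm(P@(x-o)),1) for P,o in A]
T=lambda x,y:(140+x/3.4,120+y/3.4)
W=lambda x,y:(230+x/3.5,150+y/3.5)
for n,t,w in[("tip left",(73,369),(337,92)),("tip right",(203,428),(317,362)),("panel nearout",(238,553),(143,540)),("panel nearin",(211,550),(122,510)),("panel farin",(231,225),(705,308)),("panel farout",(256,228),(720,343)),("screw",(50,516),(90,57))]:
    print(n,tri(T(*t),W(*w)))
E
```

```text
tip left (array([550.3, 220.5,  77. ]), [np.float64(0.5), np.float64(0.5)])
tip right (array([523.3, 158. ,  80.9]), [np.float64(1.3), np.float64(1.3)])
panel nearout (array([466.6, 134.7,  97.8]), [np.float64(0.1), np.float64(0.1)])
panel nearin (array([466.8, 146.1, 102.5]), [np.float64(0.5), np.float64(0.5)])
panel farin (array([615.3, 146.4,  99.4]), [np.float64(0.7), np.float64(0.7)])
panel farout (array([616. , 135.4,  96.6]), [np.float64(0.3), np.float64(0.3)])
screw (array([486. , 245.1,  16.2]), [np.float64(0.9), np.float64(0.9)])
```

Both views agree once the visible end faces are allowed for: axis at about (536.5, 189), wings at about 66°, and panel centre y ≈ 140.7. The 48 mm offset matches the given sizes. I'll go lower and check.

Call:
drive_tool(targets=[[-1,3,9,50,4],[-1,3,9,95,4],[-1,3,9,95,4],[-1,3,9,95,4],[-0.3,3,9,95,4],[-0.3,3,9,95,4],[-0.3,3,9,95,4],[-0.3,3,9,95,4]])

```text
clock: 2.5
position: [538.0, 189.5, 137.5]
ee_rot: [0.84, 0.543, 0.001, -0.0]
contact_force: [0.5, -0.0, 0.1]
gripper_width: 55.3
grasp_force: 0.0
```

```bash
python3 - <<'E'
from h import *
s=arm.read_state();im=arm.get_image('wrist');cv2.imwrite('pics/w2.png',im);np.save('s2.npy',s,allow_pickle=True)
print(s['clock'],s['position'],s['gripper_width'],R.from_quat(s['ee_rot']).as_matrix().round(3))
c=cam('wrist',s)
for q in[(536.5,189,98),(536.5+13.8,189+31,98),(536.5-13.8,189-31,98)]:print(proj(c,q))
E
```

```text
2.5 [537.95387317 189.48017955 137.52686826] 55.31870652984437 [[ 0.41   0.912  0.002]
 [ 0.912 -0.41   0.001]
 [ 0.002  0.001 -1.   ]]
[312.04279181 273.01494144]
[311.68799852 214.74947578]
[312.3624009  325.50232753]
```

View pics/w2.png

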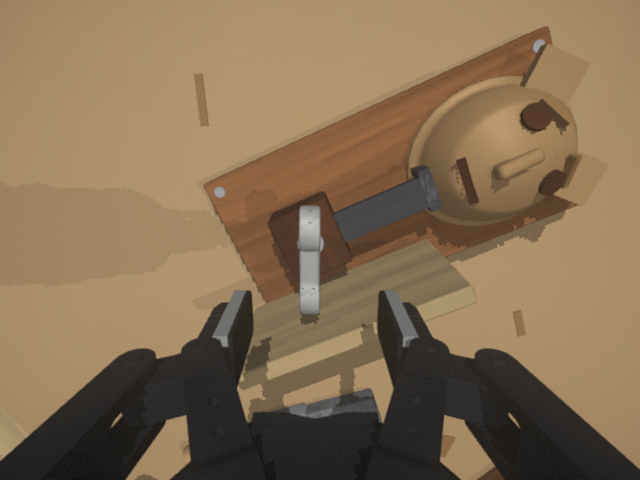

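The wings are vertical in the picture at column ~310 (predicted 312), rows 206–314. With rounded wing ends this confirms the axis. Now descend and close.

Call:
drive_tool(targets=[[-0.3,-1,-2,0,0],[-0.3,-1,-2,35,0],[-0.3,-1,-2,60,0],[-0.3,-1,-2,70,0],[-0.3,-1,-2,70,0],[-0.3,-1,-2,70,0]])

```text
clock: 3.15
position: [536.1, 189.5, 67.2]
ee_rot: [0.84, 0.543, 0.001, 0.0]
contact_force: [0.8, -0.2, -0.0]
gripper_width: 55.8
grasp_force: 0.0
```

Call:
drive_tool(targets=[[1,0,0,0,0],[1,0,0,0,0],[1,0,0,0,0],[1,0,0,0,0],[1,0,0,0,0],[1,0,0,0,0],[1,0,0,0,0],[1,0,0,0,0]])

```text
clock: 3.95
position: [534.7, 189.8, 67.4]
ee_rot: [0.84, 0.543, 0.0, -0.0]
contact_force: [-5.2, 2.6, 5.4]
gripper_width: 11.1
grasp_force: 59.5
```

Gripped at about 12 mm. Turn clockwise, in two parts.

Call:
drive_tool(targets=[[1,0,0,0,5],[1,0,0,0,10],[1,0,0,0,15],[1,0,0,0,20],[1,0,0,0,25],[1,0,0,0,30],[1,0,0,0,35],[1,0,0,0,35],[1,0,0,0,35]])

```text
clock: 4.85
position: [534.4, 190.1, 67.4]
ee_rot: [0.964, 0.265, -0.0, -0.001]
contact_force: [-5.9, 4.2, 5.2]
gripper_width: 11.1
grasp_force: 59.6
```

```bash
python3 - <<'E'
from h import *
s=arm.read_state();print(s['position'],s['contact_force'],s['wrist_torque'],R.from_quat(s['ee_rot']).as_matrix()[:2,0],s['joints'][5],s['gripper_width'],s['grasp_force'])
E
```

```text
[534.44000836 190.07221286  67.39360465] [-5.85794046  4.17975455  5.22419715] [ 1.08020009  1.69903856 -0.12310699] [0.85927257 0.51151797] 1.4826418247049427 11.1437752405591 59.617743139970116
```

Forces are small and the knob torque is about 0.12 N m, which matches the friction. Continue to the stop.

Call:
drive_tool(targets=[[1,0,0,0,5],[1,0,0,0,10],[1,0,0,0,15],[1,0,0,0,20],[1,0,0,0,24],[1,0,0,0,28],[1,0,0,0,30],[1,0,0,0,32],[1,0,0,0,32]])

```text
clock: 5.75
position: [534.3, 190.4, 67.4]
ee_rot: [1.0, -0.009, -0.0, -0.001]
contact_force: [-6.5, 5.4, 5.6]
gripper_width: 11.0
grasp_force: 59.9
```

```bash
python3 - <<'E'
from h import *
s=arm.read_state();print(s['position'],s['contact_force'],s['wrist_torque'],R.from_quat(s['ee_rot']).as_matrix()[:2,0],s['joints'][5],s['gripper_width'],s['grasp_force'])
E
```

```text
[534.31657657 190.40968863  67.40677561] [-6.49647102  5.35417923  5.60077875] [1.44876051 1.89170693 0.6139451 ] [ 0.99982506 -0.01869287] 0.926059286996086 10.985155746642581 59.8902152501978
```

Torque has risen to 0.6 N m at yaw −1°, so the stop is reached. Open only partly because the panel is close, then rise.

Call:
drive_tool(targets=[[0.3,0,0,0,0],[0.3,0,0,0,0],[0.3,0,0,0,0],[0.3,0,0,0,0],[0.3,0,0,0,0]])

```text
clock: 6.25
position: [535.4, 188.9, 66.2]
ee_rot: [1.0, -0.011, -0.0, 0.0]
contact_force: [0.1, 0.3, 0.3]
gripper_width: 29.9
grasp_force: 0.0
```

Call:
drive_tool(targets=[[0.3,0,0,-20,0],[0.3,0,0,-50,0],[0.3,0,0,-90,0],[0.3,0,0,-130,0],[0.3,0,0,-130,0],[0.3,0,0,-130,0],[0.3,0,0,-130,0]])

```text
clock: 6.95
position: [534.6, 188.7, 195.1]
ee_rot: [1.0, -0.011, -0.001, 0.0]
contact_force: [0.1, -0.1, -0.4]
gripper_width: 30.1
grasp_force: 0.0
```

```bash
python3 - <<'E'
from h import *
s=arm.read_state();im=arm.get_image('wrist');cv2.imwrite('pics/w3.png',im)
print(s['clock'],s['position'],s['gripper_width'],s['contact_force'])
E
```

```text
6.95 [534.59727848 188.66770623 195.12484685] 30.08233949636599 [ 0.06546674 -0.09118075 -0.38958281]
```

View pics/w3.png

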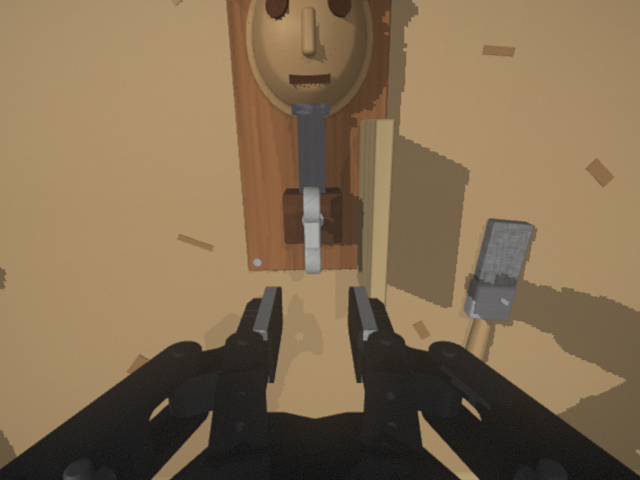

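The wings, at column ~312 in rows 188–272, lie parallel to the panel within a degree or two. The gripper is clear of everything, so I hand in.

```bash
python3 -c "
from bench import arm
print(arm.job_done())"
```

```text
the job is handed in; nothing more can be done
None
```

I turned the panel stand's knob clockwise to its stop and released it with its wings parallel to the panel; I stayed clear of the other stand's knob and handed the job in at about 7 s, but no verdict was returned.

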